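# Slide a tray of button jars onto the lipped display stand

### The arm

A 7-joint arm with a two-finger parallel gripper is mounted at the origin on the work surface. World frame = base frame: x ahead of the robot, y to its left, z up, the work surface at z = 0. Lengths are in m, angles in rad, forces in N, time in s.
With the tool pointing down it reaches from about 0.425 to 0.925 m from the base axis. Payload 6.8 kg.
Tool frame: the origin (TCP) lies at the very end of the fingers, on their centre line; the grasp point (between the pads) lies 19 mm behind it (r.tcp_to_grasp is the distance from the TCP to the grasp point, in m); z points along the fingers, y is the line along which they close (so a half turn about z gives the same grasp; the last joint's range is limited). The gripper opens to 85 mm and grips with 20 to 120 N. Pads are 22 mm wide; open, the fingers measure 114 mm over their backs; the gripper's body (76 mm by 85 mm) begins 54 mm behind the grasp point. The pads swing forward as they close: fully open they stand 13 mm farther back than shut.
Start: joints at [-1.336, 0.477, 0.022, 1.555, -0.011, 1.109, -0.083], TCP at [0.227, 0.636, 0.231] pointing down, gripper open.
Joint ranges: [-2.96, 2.96], [-0.34, 2.1], [-1.41, 1.46], [0.24, 2.44], [-1.37, 4.51], [0.17, 1.92], [-2.96, 2.96]. Speed limits (rad/s): [2.39, 2.39, 3.14, 3.14, 3.14, 3.14, 3.14].

### API

Orientations are given as a rotation vector (axis times angle).
In Python, from bench import r gives the robot as it stands.
- The arm moves only by the tool step_arm, never from a script. Its argument "moves" is a list of rows, each a list of 7 numbers: the shift along the tool's x, y, z in mm, then the turn, a rotation vector about the tool's x, y, z in rad, then the finger opening in mm, from 0 to 85.4. A call has 1 to 8 rows; each row is the pose to reach, as a shift and turn from the pose commanded when the call began, along the tool's axes at that moment; what a row does not reach only later rows make up. A row lasts 1/10 s, in which the tool goes at most 50 mm and 8.59 degrees, less where a joint would pass 70% of its speed; a pose out of reach is approached as far as the arm can. A call with a gripper value outside its range is refused whole. The fingers move at their own pace and stop on an object; "grip_force" is the grip in N (left out, the last holds). Time passes only in rows, so rows that repeat a pose let the fingers close. It gives the time, the measured TCP pose, the force, the opening and the grip force at its end, in the units of the state.
- r.get_obs(): the state, without advancing time (a new reading comes with each control period).
- r.grab_frame(name): name is "scene" or "top" or "wrist"; returns a dict with "image" (400x640x3 uint8, red, green, blue), "depth" (400x640 float32, m along the optical axis (not along the pixel's ray), 0 where there is no reading), "mtx" (3x3 intrinsics, pixels), "rvec" (rotation vector, rad) and "tvec" (3), from world to camera coordinates, as OpenCV has them. Camera axes: x right, y down, z forward; pixel columns grow to the right and rows downward; lengths in m; the calibration is good to about 2 mm. A picture is of the moment at which its call begins.
- r.hand_in(): hands the job in; it is judged then, once.
The state is a dict: "clock": time; "joints": joint angles; "qvel": joint speeds; "tau": joint torques, N m; "tcp_pos": TCP position; "orientation": TCP orientation; "contact_force": force on the tool from outside, world axes, zero at the start; "moment": the same for the moment, N m; "grip_width": finger opening in m; "gripper_force": force on a finger pad.
Only numpy, scipy, OpenCV 4.12 (cv2) and the standard library are available. Lean on these libraries where they do the work, as an engineer would, in place of code of your own. Each camera call takes 0.05 s, during which the arm holds its last target. There are 200 camera calls.

### The job

Slide the tray of button jars along the counter onto the display stand: lift the end that faces the stand by its hand rail just enough to clear the stand's low front lip, let the other end drag on the counter, and draw the tray on until it drops flat behind the lip; then press it lightly against the back board for a moment so that it is felt to be fully home, and let go. Never lift the whole tray clear, keep the jars standing, never push or knock the tray hard against the lip, rails or back board, and leave the other things on the counter alone.

Things in the scene. Friction and masses are not known exactly. Their poses are not given: they have to be found in the camera images.
- tray: Pine tray 200 (x, length) by 140 mm (y), 0.32 kg, with four loose 0.09 to 0.14 kg jars. Origin: centre of its flat underside; x points to its front end (facing the stand), z up. Sides 45 mm high, end boards 12 mm thick with a hand slot 55 to 97 mm up, 100 mm wide, under a round hand rail 16 mm in diameter across the tray. A held rail can turn between two fingers: the tray hangs from it, not level.
- front_rail (a point): Middle of the front hand rail: 94 mm ahead of the tray's centre, 105 mm above its underside. Rail axis = tray y.
- back_rail (a point): Middle of the same rail on the back end: 94 mm behind the tray's centre, 105 mm above its underside.
- front_edge (a point): Middle of the tray's front lower edge (100 mm ahead of its centre, at the underside).
- back_edge (a point): Middle of the tray's back lower edge (100 mm behind its centre, at the underside).
- jar0: Closed glass jar with steel lid, 44 mm in diameter, 70 mm high, loose in the tray (front left compartment, top 78 mm above the tray's underside). Origin: centre of its underside, z up.
- jar1: Same jar, front right compartment.
- jar2: Same jar, back left compartment.
- jar3: Same jar, back right compartment.
- stand: Plywood display stand, fixed. Origin: middle of its floor, at counter level; x = the way the tray goes in, to the back board; z up. Floor 10 mm above the counter, 203 mm long from lip to back board (3 mm longer than the tray), 146 mm wide between side rails (tray + 6).
- stand_home (a point): Middle of the stand's floor, on its surface (10 mm above the counter): where the centre of the tray's underside belongs, within the small play.
- tin: Bystander: round metal tin, 76 mm in diameter, 60 mm high. Origin: centre of its underside.
- tape: Bystander: tape measure in a grey case, 62 x 62 x 34 mm. Origin: centre of its underside.
- mushroom: Bystander: wooden darning mushroom standing on its head, 80 mm in diameter, 104 mm high. Origin: centre of its underside.
- lip: The stand's front lip, a metal strip 12 mm thick: inner face at stand x = -101.5 mm, outer face at x = -113.5 mm, top 14 mm above the counter (4 mm above the stand's floor). Origin and axes as the stand's.
- back_board: The stand's upright back board, 12 mm thick: its face at stand x = +101.5 mm, its top 70 mm above the counter. Rigid: the tray's front end board comes to bear on it. Origin and axes as the stand's. Drawing the tray by its rail takes 1 to 6 N of friction; a pull rising to about 9 N there means that it bears on the board.
- side_rails: The stand's two side rails: inner faces at stand y = +-73 mm, 12 mm thick, tops 30 mm above the counter. Origin and axes as the stand's.

How it is judged:
On the way, in this order (a step that is already met when the one before it is completed fails the run):
1. the tray's front end is over the lip while its back end still rests on the counter (x of front_edge in the frame of stand above -0.09 m and height (world z) of back_edge below 0.006 m and y of front_edge in the frame of stand between -0.03 and 0.03 m), for 0.1 s.
2. the tray bears lightly against the back board (over 3 N) (contact force between tray and back_board above 3 N), for 0.3 s.
At the end, for the whole second after the job is handed in: The tray lies flat on the stand's floor between lip, rails and back board (centre within 6 mm of the floor's middle, height within 1.5 mm, tilt under 0.6 degrees, turned less than 2.3 degrees), at rest, with all four jars standing upright in it (horizontal distance between tray and stand_home below 0.006 m and z of tray in the frame of stand_home between -0.0015 and 0.0015 m and angle between tray's own z axis and vertical below 0.01 rad and angle between the x axis of tray and the x axis of stand, either way round below 0.04 rad and linear speed of tray below 0.01 m/s and angle between each of jar0, jar1, jar2, jar3's own z axis and vertical below 0.1 rad and horizontal distance between each of jar0, jar1, jar2, jar3 and tray below 0.09 m); the robot touches nothing.
It fails at once if the tray is pushed or knocked against the back board, lip or side rails with more than 25 N (contact force between tray and back_board above 25 N or contact force between tray and lip above 25 N or contact force between tray and side_rails above 25 N).
It fails at once if the whole tray is lifted clear: both ends more than 30 mm up (height (world z) of each of back_edge, front_edge above 0.03 m).
It fails at once if a jar topples (angle between any of jar0, jar1, jar2, jar3's own z axis and vertical above 0.5 rad).
It fails at once if a bystander is moved more than 15 mm (distance of any of tin, tape, mushroom from where it was at the start of the episode above 0.015 m).
It also fails if it takes over 67 s, if anything falls off the work surface, if the arm or the gripper's body presses on something with over 40 N, if the wrist force passes 120 N, or if a joint passes its speed limit or range.

## Working session

There is one attempt and no reset: what is moved stays moved. The work goes in short steps, Python scripts to look and compute and a tool call to move; the robot and the scene stay as the last step left them, time stands still between calls to the robot, and variables do not carry over. Pictures are saved under pics/ and viewed, at most 10 in all, crops included, and the job is handed in when it is done.

Besides the shell and the picture viewer there is one more tool, called after ">>>" as a command line: name --pt "numbers of a row" for each row, then --argument value for the rest. step_arm: Moves the arm, as the interface text tells. Its arguments: {"type":"object","properties":{"moves":{"type":"array","items":{"type":"array","items":{"type":"number"}}},"grip_force":{"type":"number"}},"required":["moves"]}

```bash
mkdir -p pics
cat > h.py <<'E'
import numpy as np,cv2
from bench import r
def grab(n,save=None):
    f=r.grab_frame(n)
    if save: cv2.imwrite('pics/'+save,f['image'][...,::-1])
    return f
def cam(f):
    R=cv2.Rodrigues(np.array(f['rvec'],float))[0];t=np.array(f['tvec'],float).ravel()
    return R,t,-R.T@t
def cloud(f):
    R,t,c=cam(f);d=f['depth'];K=f['mtx']
    v,u=np.indices(d.shape)
    p=np.stack([(u-K[0,2])/K[0,0]*d,(v-K[1,2])/K[1,1]*d,d],-1)
    return (p-t)@R
def ray(f,u,v,z):
    R,t,c=cam(f);d=R.T@np.linalg.inv(f['mtx'])@[u,v,1.]
    return c+d*(z-c[2])/d[2]
E
python3 - <<'E'
from h import *
f=grab('top','top0.png');g=grab('scene','scene0.png')
o=r.get_obs();print({k:np.round(v,3) for k,v in o.items()})
print(cam(f)[2],cam(g)[2],r.tcp_to_grasp)
np.savez('top0.npz',**f)
np.savez('sc0.npz',**g)
E
```

```text
{'clock': np.float64(0.1), 'joints': array([-1.336,  0.478,  0.022,  1.556, -0.012,  1.109, -0.083]), 'qvel': array([-0.   , -0.003,  0.001, -0.004,  0.001, -0.   ,  0.001]), 'tau': array([ 4.0000e-03, -5.9777e+01,  1.6140e+00, -2.8196e+01,  1.3000e-02,
        5.0000e-03,  0.0000e+00]), 'tcp_pos': array([0.227, 0.635, 0.23 ]), 'orientation': array([-5.360e-01, -3.095e+00,  3.000e-03]), 'contact_force': array([ 0.084,  0.108, -0.672]), 'moment': array([ 0.032, -0.015, -0.029]), 'gripper_force': np.float64(0.0), 'grip_width': np.float64(0.085)}
[0.39169853 0.06972682 0.93198927] [0.9555506  0.34639386 0.84322376] 0.0187
```

View pics/top0.png

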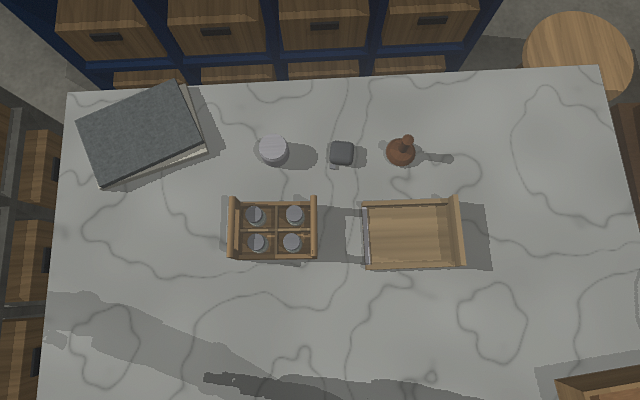

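View pics/scene0.png

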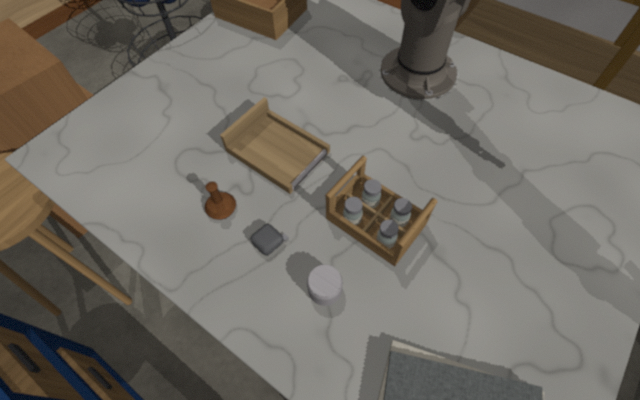

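The top view shows the tray around (272,230), its front rail at column 315 and its back rail at column 233. The stand is around (413,233), with the lip at column 367 and the back board at column 459. Tin, tape and mushroom sit at (273,150), (341,153) and (400,150). The scene view confirms this layout.

Run:
```python
from h import *
f=dict(np.load('top0.npz'));P=cloud(f)
def reg(n,u0,u1,v0,v1,z0,z1,er=None):
    M=np.zeros(P.shape[:2],bool);M[v0:v1,u0:u1]=1
    M&=(P[...,2]>z0)&(P[...,2]<z1)&(f['depth']>0)
    q=P[M]
    if len(q)<5: print(n,len(q));return
    rc=cv2.minAreaRect(q[:,:2].astype(np.float32)*1000)
    print(n,len(q),'med',np.median(q,0).round(4),'rect',np.round(rc[0],1),np.round(rc[1],1),round(rc[2],2))
reg('frontrail',300,325,185,270,.095,.125)
reg('backrail',220,245,185,270,.095,.125)
reg('tray all',215,325,185,275,.03,.13)
reg('standbb',445,475,185,275,.055,.085)
reg('siderails',360,447,190,275,.022,.04)
reg('stand floor',378,445,212,258,.003,.02)
reg('lip',360,376,205,265,.006,.022)
reg('counter',330,345,200,260,-.02,.02)
reg('tin',250,295,130,170,.05,.07)
reg('tape',325,358,135,170,.025,.045)
reg('mush',380,420,130,170,.02,.12)
for n,u,v in[('lipTop',367,203),('lipBot',367,267)]: print(n,ray(f,u,v,.014))
```

```text
frontrail 440 med [0.5153 0.0828 0.1112] rect [518.8  82. ] [ 15.8 139.6] 87.1
backrail 439 med [0.5239 0.2681 0.1114] rect [526.9 269.7] [ 15.8 139.3] 87.48
tray all 3482 med [0.5226 0.1992 0.0758] rect [523.4 176. ] [203.4 140.6] 87.47
standbb 517 med [ 0.4921 -0.2583  0.0691] rect [ 495.4 -260.6] [ 14.1 169.9] 88.78
siderails 858 med [ 0.5697 -0.1415  0.0297] rect [ 497.9 -146.4] [213.2 170.4] 88.86
stand floor 3074 med [ 0.4949 -0.1609  0.0099] rect [ 495.8 -161.7] [172.7 114.9] 86.69
lip 737 med [ 0.5046 -0.0554  0.0115] rect [502.6 -57.3] [ 35.3 150.6] 88.67
counter 895 med [ 0.5198  0.024  -0.    ] rect [521.4  23.8] [ 36.6 153.3] 86.29
tin 612 med [0.7299 0.1754 0.0598] rect [730.9 175.2] [69.5 69.8] 67.31
tape 479 med [7.163e-01 7.000e-04 3.270e-02] rect [7.178e+02 1.000e-01] [60.2 60. ] 86.29
mush 579 med [ 0.7078 -0.1498  0.0317] rect [ 712.5 -152.3] [69.5 65.4] 54.63
lipTop [ 0.58135505 -0.05638376  0.014     ]
lipBot [ 0.42060876 -0.04284004  0.014     ]
```

```bash
cat >> h.py <<'E'
from scipy.spatial.transform import Rotation as Ro
S0=np.array([.4977,-.1528,.0]);SA=np.array([-.0205,-.9998,0]);SL=np.array([.9998,-.0205,0]) # stand +y = left of heading
def todo(tgt,head=None,pitch=0):
    """row numbers from the current pose to TCP tgt with tool y along +-head, tool down"""
    o=r.get_obs();R=Ro.from_rotvec(o['orientation']);p=o['tcp_pos']
    print('t',o['clock'].round(2),'p',p.round(4),'F',np.round(o['contact_force'],1),'w',round(float(o['grip_width']),4))
    s=R.inv().apply(np.array(tgt)-p)*1000
    out=[s.round(1)]
    if head is not None:
        y=np.array([*head[:2],0]);y/=np.linalg.norm(y)
        if y@R.apply([0,1,0])<0:y=-y
        z=np.array([0,0,-1.]);T=Ro.from_matrix(np.stack([np.cross(y,z),y,z],1))
        out.append((R.inv()*T).as_rotvec().round(4))
    print('row',*out)
E
python3 - <<'E'
from h import *
o=r.get_obs();print(Ro.from_rotvec(o['orientation']).as_matrix().round(3))
todo([.5188,.082,.18],[-.0436,-.999])
E
```

```text
[[-0.942  0.336 -0.   ]
 [ 0.336  0.942 -0.002]
 [-0.    -0.002 -1.   ]]Traceback (most recent call last):
  File "<stdin>", line 3, in <module>
  File "h.py", line 23, in todo
    print('t',o['clock'].round(2),'p',p.round(4),'F',np.round(o['contact_force'],1),'w',round(float(o['grip_width']),4))
              ^^^^^^^^^^^^^^^^
AttributeError: 'float' object has no attribute 'round'
```

```bash
sed -i "s/o\['clock'\].round(2)/round(float(o['clock']),2)/" h.py
python3 - <<'E'
from h import *
todo([.5188,.082,.19],[-.0436,-.999])
E
```

```text
t 0.1 p [0.2268 0.6352 0.2304] F [ 0.1  0.1 -0.7] w 0.0854
row [-461.  -422.8   41.2] [-1.600e-03 -1.000e-04 -2.992e-01]
```

>>> step_arm --pt "-40 -37 4 0 0 -0.03 70" --pt "-75 -69 7 0 0 -0.06 60" --pt "-110 -101 10 0 0 -0.09 60" --pt "-145 -133 13 0 0 -0.12 60" --pt "-180 -165 16 0 0 -0.15 60" --pt "-215 -197 20 0 0 -0.18 60" --pt "-250 -229 23 0 0 -0.21 60" --pt "-285 -261 26 0 0 -0.24 60"

```text
clock: 0.9
tcp_pos: [0.408, 0.2922, 0.205]
orientation: [-0.159, -3.137, 0.0]
contact_force: [0.5, 0.1, 0.5]
grip_width: 0.0597
gripper_force: 0.0
```

Run:
```python
from h import *
todo([.5188,.082,.19],[-.0436,-.999])
```

```text
t 0.9 p [0.408  0.2922 0.205 ] F [0.5 0.1 0.5] w 0.0597
row [-131.6 -197.9   15. ] [-0.0001 -0.0002 -0.0578]
```

>>> step_arm --pt "-25 -38 3 0 0 -0.03 60" --pt "-50 -75 6 0 0 -0.058 60" --pt "-75 -113 9 0 0 -0.058 60" --pt "-100 -150 12 0 0 -0.058 60" --pt "-122 -184 15 0 0 -0.058 60" --pt "-132 -198 15 0 0 -0.058 60" --pt "-132 -198 15 0 0 -0.058 60"

```text
clock: 1.6
tcp_pos: [0.5194, 0.0802, 0.19]
orientation: [-0.079, -3.141, 0.002]
contact_force: [-0.2, 0.2, 0.8]
grip_width: 0.0597
gripper_force: 0.0
```

Run:
```python
from h import *
f=grab('wrist','w1.png');np.savez('w1.npz',**f)
P=cloud(f);M=(P[...,2]>.098)&(P[...,2]<.125)&(f['depth']>0)
n,l,st,c=cv2.connectedComponentsWithStats(M.astype(np.uint8))
for i in range(1,n):
    if st[i,4]>300:
        q=P[l==i];print(st[i],np.median(q,0).round(4),[np.round(a,1) for a in cv2.minAreaRect(q[:,:2].astype(np.float32)*1000)])
todo([.5188,.082,.19],[-.0436,-.999])
```

```text
[ 309  117   21  169 3262] [0.5075 0.0804 0.1121] [array([517.2,  80. ]), array([ 16.1, 139.5]), np.float64(87.4)]
[ 520  116   63  169 4269] [0.5164 0.2636 0.1112] [array([525.9, 267.4]), array([ 17.7, 139.6]), np.float64(87.6)]
t 1.65 p [0.5186 0.0824 0.19  ] F [-0.4 -0.5  0.9] w 0.0598
row [-0.2 -0.4 -0. ] [-0.0004 -0.0006 -0.0041]
```

View pics/w1.png

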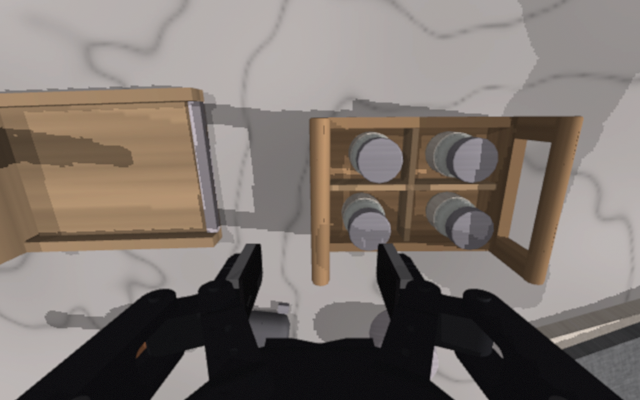

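The wrist view shows the front rail at column 320, midway between the fingertips (245 and 395), with the lip at columns 195–215. Next I descend and grip.

>>> step_arm --pt "1 0 35 0 0 0 60" --pt "1 0 65 0 0 0 60" --pt "1 0 90 0 0 0 60" --pt "1 0 102 0 0 0 60" --pt "1 0 103 0 0 0 60" --pt "1 0 103 0 0 0 50" --pt "1 0 103 0 0 0 35" --pt "1 0 103 0 0 0 25" --grip_force 45

```text
clock: 2.45
tcp_pos: [0.5184, 0.084, 0.0884]
orientation: [0.07, 3.139, 0.001]
contact_force: [-0.1, 0.0, 0.8]
grip_width: 0.0252
gripper_force: 0.0
```

>>> step_arm --pt "0 0 0 0 0 0 18" --pt "0 0 0 0 0 0 12" --pt "0 0 0 0 0 0 8" --pt "0 0 0 0 0 0 8"

```text
clock: 2.85
tcp_pos: [0.5182, 0.0823, 0.0884]
orientation: [0.072, 3.139, -0.001]
contact_force: [-1.9, -3.9, 7.1]
grip_width: 0.0145
gripper_force: 43.7
```

Run:
```python
from h import *
o=r.get_obs();print(o['tcp_pos'].round(4),Ro.from_rotvec(o['orientation']).as_matrix().round(4),o['grip_width'],o['gripper_force'],np.round(o['contact_force'],1))
f=dict(np.load('w1.npz'));P=cloud(f)
def reg(n,u0,u1,v0,v1,z0,z1):
    M=np.zeros(P.shape[:2],bool);M[v0:v1,u0:u1]=1
    M&=(P[...,2]>z0)&(P[...,2]<z1)&(f['depth']>0);q=P[M]
    rc=cv2.minAreaRect(q[:,:2].astype(np.float32)*1000);print(n,len(q),[np.round(a,1) for a in rc],np.median(q[:,2]).round(4))
reg('rail near robot(top)',0,225,80,115,.022,.037)
reg('rail far(bottom)',0,225,220,260,.022,.037)
reg('lip',185,222,90,245,.009,.02)
reg('tray sides',335,490,100,260,.038,.052)
```

```text
[0.5182 0.0823 0.0884] [[-9.989e-01  4.610e-02  1.300e-03]
 [ 4.610e-02  9.989e-01 -8.000e-04]
 [-1.400e-03 -7.000e-04 -1.000e+00]] 0.014458552337040645 43.71527552604675 [-1.9 -3.9  7.1]
rail near robot(top) 2648 [array([ 416.8, -138.9]), array([197.3,  12.2]), np.float64(88.8)] 0.0305
rail far(bottom) 2774 [array([ 574.2, -154. ]), array([220. ,  39.8]), np.float64(81.5)] 0.0301
lip 3336 [array([497.5, -60. ]), array([ 39.6, 168. ]), np.float64(87.4)] 0.0122
tray sides 5893 [array([522. , 178.8]), array([166.4, 141. ]), np.float64(87.8)] 0.0448
```

>>> step_arm --pt "0 0 0 0 0 0 26" --pt "0 0 0 0 0 0 30" --pt "0 0 4 0 0 0 30" --pt "0 0 5 0 0 0 30" --pt "0 0 5 0 0 0 20" --pt "0 0 5 0 0 0 14" --pt "0 0 5 0 0 0 8" --pt "0 0 5 0 0 0 8"

```text
clock: 3.65
tcp_pos: [0.5173, 0.0833, 0.0821]
orientation: [-0.071, -3.14, 0.001]
contact_force: [0.7, -1.8, -2.0]
grip_width: 0.0147
gripper_force: 43.8
```

>>> step_arm --pt "0 0 0 0 0 0 8" --pt "0 0 0 0 0 0 8"

```text
clock: 3.85
tcp_pos: [0.5173, 0.0834, 0.0821]
orientation: [-0.071, -3.14, 0.001]
contact_force: [-0.4, -3.1, -1.7]
grip_width: 0.0147
gripper_force: 43.8
```

>>> step_arm --pt "0 0 -3 0 0 0 8" --pt "0 0 -6 0 0 0 8" --pt "0 0 -9 0 0 0 8" --pt "0 0 -12 0 0 0 8" --pt "0 0 -15 0 0 0 8" --pt "0 0 -18 0 0 0 8" --pt "0 0 -21 0 0 0 8" --pt "0 0 -21 0 0 0 8"

```text
clock: 4.65
tcp_pos: [0.5178, 0.0836, 0.1038]
orientation: [0.07, 3.14, 0.0]
contact_force: [-0.7, -0.6, -5.2]
grip_width: 0.0143
gripper_force: 44.0
```

```bash
cat >> h.py <<'E'
def tray(n='wrist'):
    f=grab(n);P=cloud(f)
    M=(P[...,2]>.098)&(P[...,2]<.145)&(f['depth']>0)&(abs(P[...,0]-.51)<.1)
    # keep wood-coloured pixels
    im=f['image'].astype(int);M&=(im[...,0]-im[...,2]>25)
    k,l,st,c=cv2.connectedComponentsWithStats(M.astype(np.uint8))
    for i in range(1,k):
        if st[i,4]>150:
            q=P[l==i];rc=cv2.minAreaRect(q[:,:2].astype(np.float32)*1000)
            print(n,st[i,4],'zmax',np.percentile(q[:,2],95).round(4),[np.round(a,1) for a in rc])
    return f
E
python3 - <<'E'
from h import *
f=tray();cv2.imwrite('pics/w2.png',f['image'][...,::-1]);tray('top')
todo([.5,-.033,.103],SA)
E
```

```text
wrist 7663 zmax 0.1348 [array([499.8,  84.5]), array([ 17.7, 103.7]), np.float64(88.3)]
wrist 1689 zmax 0.1117 [array([567.7, 260.3]), array([58. ,  9.1]), np.float64(3.3)]
top 318 zmax 0.1144 [array([527.7, 272.6]), array([ 12.8, 137.4]), np.float64(87.8)]
t 4.75 p [0.5176 0.0833 0.1034] F [-1.  -0.7 -4.8] w 0.0146
row [  12.4 -117.     0.4] [-0.0002  0.0002 -0.0246]
```

View pics/w2.png

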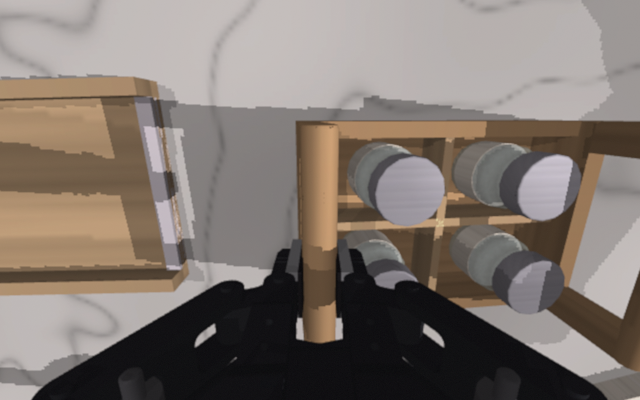

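The view shows the front rail at columns 300–338 in the fingers, the jars upright, and the lip at columns 140–185. The front is about 22 mm up. Next I draw diagonally onto the stand's axis while squaring up.

>>> step_arm --pt "0.3 -2 0 0 0 -0.001 8" --pt "1 -6 0 0 0 -0.002 8" --pt "2 -12 0 0 0 -0.004 8" --pt "3 -18 0 0 0 -0.006 8" --pt "4 -24 0 0 0 -0.008 8" --pt "5 -30 0 0 0 -0.01 8" --pt "6 -36 0 0 0 -0.012 8" --pt "7 -42 0 0 0 -0.014 8"

```text
clock: 5.55
tcp_pos: [0.5085, 0.0414, 0.1033]
orientation: [-0.048, -3.141, 0.0]
contact_force: [0.3, -0.2, -6.2]
grip_width: 0.0145
gripper_force: 43.9
```

>>> step_arm --pt "1 -6 0 0 0 -0.002 8" --pt "2 -12 0 0 0 -0.004 8" --pt "3 -18 0 0 0 -0.006 8" --pt "4 -24 0 0 0 -0.008 8" --pt "5 -30 0 0 0 -0.01 8" --pt "6 -36 0 0 0 -0.011 8" --pt "6 -40 0 0 0 -0.011 8" --pt "6 -42 0 0 0 -0.011 8"

```text
clock: 6.35
tcp_pos: [0.5013, -0.0003, 0.1033]
orientation: [-0.032, -3.141, 0.0]
contact_force: [-0.3, 0.2, -6.6]
grip_width: 0.0145
gripper_force: 43.9
```

Run:
```python
from h import *
f=tray();cv2.imwrite('pics/w3.png',f['image'][...,::-1]);np.savez('w3.npz',**f);g=tray('top')
cv2.imwrite('pics/t3.png',cv2.resize(g['image'][150:310,200:500,::-1],None,fx=2.6,fy=2.6));np.savez('t3.npz',**g)
todo([.4995,-.033,.103],SA)
```

```text
wrist 7684 zmax 0.1343 [array([4.832e+02, 4.000e-01]), array([ 17.3, 103.1]), np.float64(89.3)]
wrist 1598 zmax 0.1117 [array([547.6, 177.7]), array([55.5,  7.8]), np.float64(4.6)]
top 329 zmax 0.1144 [array([505.9, 187.7]), array([ 13.7, 137.6]), np.float64(88.8)]
t 6.45 p [ 5.014e-01 -4.000e-04  1.034e-01] F [-0.5 -1.9 -4. ] w 0.0149
row [  1.2 -32.6   0.4] [-0.0005  0.      0.0001]
```

View pics/w3.png

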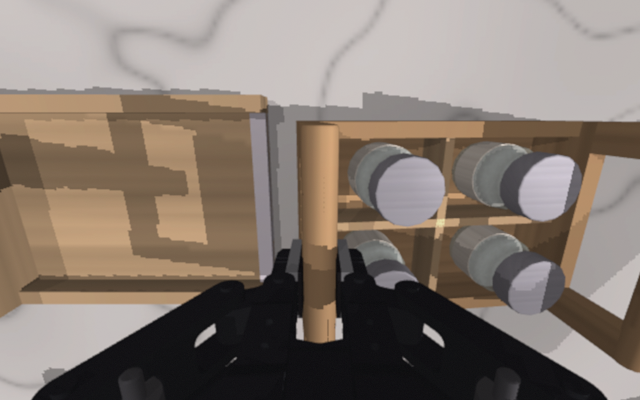

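View pics/t3.png

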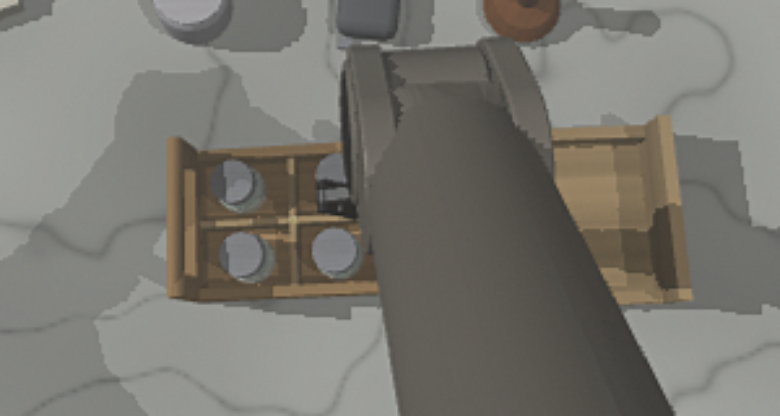

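The wrist view has the lip at columns 250–270 and the rail at columns 300–338, with the tray's near edge (row 122) just inside the stand's near rail inner edge (row 110). The top view shows the tray square to the stand. Next I check the lateral offset.

Run:
```python
from h import *
def edge(P,M,n,lo):
    q=P[M];print(n,len(q))
    for y0 in np.arange(-.26,.2,.03):
        s=q[abs(q[:,1]-y0)<.012]
        if len(s)>15: print('  y%.3f x[%.4f %.4f]'%(y0,*np.percentile(s[:,0],[2,98])),end='')
    print()
for n in('w3','t3'):
    f=dict(np.load(n+'.npz'));P=cloud(f);d=f['depth']>0
    im=f['image'].astype(int);d&=(im[...,0]-im[...,2]>15)
    z=P[...,2]
    edge(P,d&(z>.024)&(z<.036)&(P[...,0]<.45)&(P[...,1]<-.06),n+' near siderail',0)
    edge(P,d&(z>.024)&(z<.036)&(P[...,0]>.55)&(P[...,0]<.6)&(P[...,1]<-.06),n+' far siderail',0)
    a=(.045-0)
    edge(P,d&(z>.035)&(z<.072)&(P[...,0]<.47)&(P[...,1]>0)&(P[...,1]<.2),n+' tray near side',0)
    edge(P,d&(z>.035)&(z<.072)&(P[...,0]>.54)&(P[...,0]<.6)&(P[...,1]>0)&(P[...,1]<.2),n+' tray far side',0)
    edge(P,d&(z>.12)&(z<.14)&(abs(P[...,1])<.03),n+' front rail',0)
```

```text
w3 near siderail 4162
  y-0.230 x[0.4096 0.4209]  y-0.200 x[0.4099 0.4214]  y-0.170 x[0.4105 0.4220]  y-0.140 x[0.4111 0.4226]  y-0.110 x[0.4118 0.4232]  y-0.080 x[0.4123 0.4238]  y-0.050 x[0.4128 0.4241]
w3 far siderail 3285
  y-0.260 x[0.5507 0.5782]  y-0.230 x[0.5664 0.5793]  y-0.200 x[0.5671 0.5796]  y-0.170 x[0.5677 0.5802]  y-0.140 x[0.5683 0.5807]  y-0.110 x[0.5688 0.5791]
w3 tray near side 7015
  y0.010 x[0.4318 0.4640]  y0.040 x[0.4325 0.4479]  y0.070 x[0.4332 0.4592]  y0.100 x[0.4338 0.4646]  y0.130 x[0.4344 0.4517]  y0.160 x[0.4351 0.4445]  y0.190 x[0.4366 0.4696]
w3 tray far side 2291
  y0.070 x[0.5403 0.5579]  y0.100 x[0.5628 0.5713]  y0.130 x[0.5634 0.5737]  y0.190 x[0.5404 0.5560]
w3 front rail 7705
  y-0.020 x[0.4773 0.5328]  y0.010 x[0.4329 0.5282]
t3 near siderail 305
  y-0.260 x[0.4126 0.4352]  y-0.230 x[0.4113 0.4217]
t3 far siderail 200
  y-0.260 x[0.5514 0.5793]  y-0.230 x[0.5688 0.5816]  y-0.200 x[0.5688 0.5808]  y-0.170 x[0.5699 0.5819]
t3 tray near side 417
  y0.010 x[0.4336 0.4430]  y0.040 x[0.4343 0.4438]  y0.070 x[0.4346 0.4445]  y0.100 x[0.4356 0.4667]  y0.130 x[0.4357 0.4462]  y0.160 x[0.4371 0.4456]  y0.190 x[0.4370 0.4696]
t3 tray far side 371
  y0.040 x[0.5642 0.5727]  y0.070 x[0.5644 0.5746]  y0.100 x[0.5623 0.5749]  y0.130 x[0.5656 0.5751]  y0.160 x[0.5660 0.5761]  y0.190 x[0.5416 0.5570]
t3 front rail 0
```

>>> step_arm --pt "0.4 -2 0 0 0 0 8" --pt "0.9 -5 0 0 0 0 8" --pt "1.5 -8 0 0 0 0 8" --pt "2.1 -11 0 0 0 0 8" --pt "2.7 -14 0 0 0 0 8" --pt "2.7 -15 0 0 0 0 8" --pt "2.7 -15 0 0 0 0 8"

```text
clock: 7.15
tcp_pos: [0.4983, -0.0152, 0.1033]
orientation: [-0.032, -3.141, 0.001]
contact_force: [0.0, -1.8, -5.0]
grip_width: 0.0149
gripper_force: 44.0
```

```bash
cat >> h.py <<'E'
def gaps():
    f=grab('wrist');P=cloud(f);z=P[...,2];im=f['image'].astype(int);d=(f['depth']>0)&(im[...,0]-im[...,2]>15)
    X=P[...,0];Y=P[...,1];yt=r.get_obs()['tcp_pos'][1]
    def e(M,pc,n):
        q=P[M];b=[]
        for y0 in np.arange(-.26,.3,.02):
            s=q[abs(q[:,1]-y0)<.01]
            if len(s)>25: b.append((y0,np.percentile(s[:,0],pc)))
        b=np.array(b)
        if len(b)<2: print(n,'few');return
        c=b[:,1]-.0205*b[:,0]; m=np.median(c)
        k=abs(c-m)<.003; print(n,'x@y0 %.4f'%m,'slope %.4f'%np.polyfit(b[k,0],b[k,1],1)[0],k.sum());return m
    a=e(d&(z>.024)&(z<.036)&(X<.45)&(Y<yt-.04),98,'railN')
    b=e(d&(z>.024)&(z<.036)&(X>.555)&(X<.6)&(Y<yt-.05)&(Y>-.24),2,'railF')
    c=e(d&(z>.038)&(z<.072)&(X<.46)&(Y>yt+.02)&(Y<yt+.17),2,'trayN')
    g=e(d&(z>.038)&(z<.072)&(X>.555)&(X<.6)&(Y>yt+.02)&(Y<yt+.17),98,'trayF')
    return f
E
python3 - <<'E'
from h import *
gaps();todo(r.get_obs()['tcp_pos'],SA)
E
```

```text
railN x@y0 0.4255 slope 0.0195 10
railF x@y0 0.5712 slope 0.0186 7
trayN x@y0 0.4290 slope 0.0202 9
trayF x@y0 0.5681 slope 0.0493 2
t 7.2 p [ 0.4983 -0.0152  0.1033] F [-0.8 -1.6 -4.5] w 0.0146
row [0. 0. 0.] [-0.0004 -0.0001  0.0004]
```

>>> step_arm --pt "0 -2 0 0 0 0 8" --pt "0 -7 0 0 0 0 8" --pt "0 -13 0 0 0 0 8" --pt "0 -19 0 0 0 0 8" --pt "0 -25 0 0 0 0 8" --pt "0 -31 0 0 0 0 8" --pt "0 -37 0 0 0 0 8" --pt "0 -42 0 0 0 0 8"

```text
clock: 8.0
tcp_pos: [0.4975, -0.0574, 0.1033]
orientation: [-0.032, -3.141, 0.0]
contact_force: [-0.0, -0.7, -6.1]
grip_width: 0.0147
gripper_force: 44.0
```

>>> step_arm --pt "0 -4 0 0 0 0 8" --pt "0 -8 0 0 0 0 8" --pt "0 -12 0 0 0 0 8" --pt "0 -14 0 0 0 0 8" --pt "0 -14 0 0 0 0 8"

```text
clock: 8.5
tcp_pos: [0.4973, -0.0713, 0.1034]
orientation: [0.032, 3.141, -0.001]
contact_force: [-1.4, -2.0, -4.1]
grip_width: 0.0149
gripper_force: 44.0
```

Run:
```python
from h import *
gaps();todo(r.get_obs()['tcp_pos'],SA);tray('top')
```

```text
railN x@y0 0.4256 slope 0.0201 7
railF x@y0 0.5711 slope 0.0132 4
trayN x@y0 0.4292 slope 0.0204 9
trayF x@y0 0.5682 slope 0.0374 2
t 8.55 p [ 0.4973 -0.0712  0.1034] F [-0.7 -1.8 -5.7] w 0.0146
row [0. 0. 0.] [-0.0005  0.0002  0.0004]
top 372 zmax 0.1145 [array([501.8, 117.2]), array([ 15.1, 137.7]), np.float64(89.6)]
top 164 zmax 0.1345 [array([455.9, -68.5]), array([15.7, 53.1]), np.float64(88.8)]
```

>>> step_arm --pt "0 -2 0 0 0 0 8" --pt "0 -6 0 0 0 0 8" --pt "0 -11 0 0 0 0 8" --pt "0 -16 0 0 0 0 8" --pt "0 -21 0 0 0 0 8" --pt "0 -26 0 0 0 0 8" --pt "0 -31 0 0 0 0 8" --pt "0 -36 0 0 0 0 8"

```text
clock: 9.4
tcp_pos: [0.4967, -0.1068, 0.1034]
orientation: [0.031, 3.141, 0.001]
contact_force: [-0.0, 2.1, -3.7]
grip_width: 0.0148
gripper_force: 44.2
```

>>> step_arm --pt "0 -5 0 0 0 0 8" --pt "0 -10 0 0 0 0 8" --pt "0 -15 0 0 0 0 8" --pt "0 -20 0 0 0 0 8" --pt "0 -25 0 0 0 0 8" --pt "0 -30 0 0 0 0 8" --pt "0 -35 0 0 0 0 8" --pt "0 -40 0 0 0 0 8"

```text
clock: 10.2
tcp_pos: [0.4958, -0.1469, 0.1033]
orientation: [-0.031, -3.141, -0.0]
contact_force: [0.3, 3.8, -3.2]
grip_width: 0.0148
gripper_force: 44.3
```

>>> step_arm --pt "0 -5 0 0 0 0 8" --pt "0 -10 0 0 0 0 8" --pt "0 -15 0 0 0 0 8" --pt "0 -20 0 0 0 0 8" --pt "0 -24 0 0 0 0 8" --pt "0 -25 0 0 0 0 8" --pt "0 -25 0 0 0 0 8"

```text
clock: 10.9
tcp_pos: [0.4952, -0.1723, 0.1034]
orientation: [0.032, 3.141, -0.001]
contact_force: [-1.3, 0.9, -1.7]
grip_width: 0.0145
gripper_force: 44.5
```

Run:
```python
from h import *
gaps();todo(r.get_obs()['tcp_pos'],SA);f=tray('top')
cv2.imwrite('pics/s4.png',cv2.resize(grab('scene')['image'][60:280,180:480,::-1],None,fx=2.6,fy=2.6))
```

```text
railN x@y0 0.4256 slope 0.0188 2
railF few
trayN x@y0 0.4291 slope 0.0196 9
trayF x@y0 0.5682 slope 0.0384 3
t 10.95 p [ 0.4953 -0.1722  0.1034] F [-0.4  0.8 -0.9] w 0.0143
row [0. 0. 0.] [-0.0006  0.0002  0.0003]
top 390 zmax 0.1254 [array([500.3,  17.8]), array([ 14.8, 138.4]), np.float64(89.6)]
top 210 zmax 0.1347 [array([ 455.3, -168.8]), array([15.4, 55.9]), np.float64(89.4)]
```

View pics/s4.png

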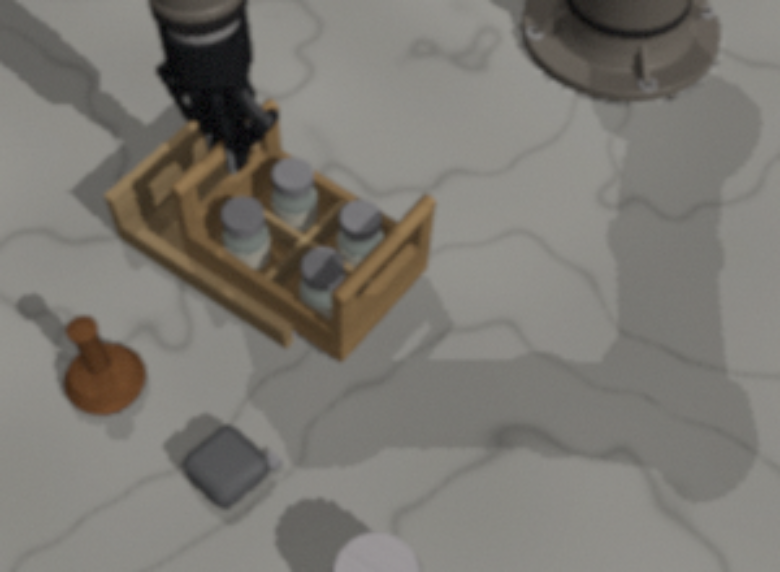

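>>> step_arm --pt "0 -2 1 0 0 0 8" --pt "0 -5 2.5 0 0 0 8" --pt "0 -8 4 0 0 0 8" --pt "0 -12 5.5 0 0 0 8" --pt "0 -16 7 0 0 0 8" --pt "0 -20 8.5 0 0 0 8" --pt "0 -24 10 0 0 0 8" --pt "0 -25 10 0 0 0 8"

```text
clock: 11.85
tcp_pos: [0.4949, -0.1971, 0.0934]
orientation: [0.032, 3.141, 0.0]
contact_force: [-0.6, 5.1, 0.6]
grip_width: 0.0146
gripper_force: 44.7
```

>>> step_arm --pt "0 -4 0 0 0 0 8" --pt "0 -8 0 0 0 0 8" --pt "0 -12 0 0 0 0 8" --pt "0 -16 0 0 0 0 8" --pt "0 -20 0 0 0 0 8" --pt "0 -24 0 0 0 0 8" --pt "0 -28 0 0 0 0 8" --pt "0 -30 0 0 0 0 8"

```text
clock: 12.65
tcp_pos: [0.4942, -0.2271, 0.0934]
orientation: [0.032, 3.141, -0.0]
contact_force: [0.3, 5.8, 2.0]
grip_width: 0.0148
gripper_force: 44.7
```

>>> step_arm --pt "0 -2 0 0 0 0 8" --pt "0 -5 0 0 0 0 8" --pt "0 -8 0 0 0 0 8" --pt "0 -10 0 0 0 0 8" --pt "0 -10 0 0 0 0 8"

```text
clock: 13.15
tcp_pos: [0.494, -0.2371, 0.0934]
orientation: [0.032, 3.141, -0.0]
contact_force: [-0.1, 3.6, 1.3]
grip_width: 0.0147
gripper_force: 44.6
```

Run:
```python
from h import *
gaps();todo(S0+.0955*SA+[-.0007,0,.0921],SA);f=tray('top')
```

```text
railN few
railF few
trayN x@y0 0.4292 slope 0.0187 9
trayF x@y0 0.5683 slope 0.0489 3
t 13.2 p [ 0.4941 -0.2371  0.0934] F [0.5 4.7 0.4] w 0.0148
row [ -1.2 -11.2   1.3] [-0.0004  0.0003  0.0004]
top 151 zmax 0.1239 [array([ 542.8, -235.8]), array([44. , 16.4]), np.float64(0.2)]
top 421 zmax 0.1283 [array([499.1, -47.2]), array([ 15.8, 138.5]), np.float64(89.0)]
top 201 zmax 0.1238 [array([ 454.1, -233.7]), array([15. , 55.6]), np.float64(89.4)]
```

>>> step_arm --pt "0 -1 0 0 0 0 8" --pt "0 -2 0 0 0 0 8" --pt "0 -3 0 0 0 0 8" --pt "0 -4 0 0 0 0 8" --pt "0 -5 0 0 0 0 8" --pt "0 -6 0 0 0 0 8" --pt "0 -7 0 0 0 0 8"

```text
clock: 13.95
tcp_pos: [0.494, -0.2429, 0.0934]
orientation: [-0.03, -3.141, -0.001]
contact_force: [0.0, 6.6, 2.0]
grip_width: 0.0148
gripper_force: 44.8
```

>>> step_arm --pt "0 -0.5 0 0 0 0 8" --pt "0 -1 0 0 0 0 8" --pt "0 -1.5 0 0 0 0 8"

```text
clock: 14.25
tcp_pos: [0.494, -0.2444, 0.0934]
orientation: [-0.03, -3.141, -0.001]
contact_force: [0.2, 7.1, 2.6]
grip_width: 0.0145
gripper_force: 44.8
```

Run:
```python
from h import *
todo(S0+.0955*SA+[-.0007,0,.0921],SA);f=tray('top')
```

```text
t 14.25 p [ 0.494  -0.2444  0.0934] F [0.2 7.1 2.6] w 0.0145
row [-1.1 -3.9  1.3] [ 0.0009 -0.0001  0.0015]
top 154 zmax 0.1241 [array([ 543.2, -242.1]), array([14.3, 45.8]), np.float64(88.8)]
top 424 zmax 0.1282 [array([499.2, -54.5]), array([ 15.9, 139. ]), np.float64(89.0)]
top 205 zmax 0.1238 [array([ 454.2, -240.8]), array([15.2, 55.3]), np.float64(87.6)]
```

>>> step_arm --pt "0 -0.5 0 0 0 0 8" --pt "0 -1 0 0 0 0 8" --pt "0 -1.5 0 0 0 0 8" --pt "0 -1.5 0 0 0 0 8"

```text
clock: 14.7
tcp_pos: [0.494, -0.246, 0.0934]
orientation: [-0.03, -3.141, -0.001]
contact_force: [0.4, 5.7, 1.4]
grip_width: 0.0145
gripper_force: 44.8
```

Run:
```python
from h import *
todo(S0+.0955*SA+[-.0007,0,.0921],SA);f=tray('top')
```

```text
t 14.7 p [ 0.494  -0.246   0.0934] F [0.4 5.7 1.4] w 0.0145
row [-1.1 -2.3  1.3] [ 0.0008 -0.      0.0014]
top 155 zmax 0.1237 [array([ 543.2, -243.8]), array([14.6, 46.5]), np.float64(87.7)]
top 427 zmax 0.128 [array([499.2, -56.2]), array([ 16.1, 138.8]), np.float64(89.2)]
top 205 zmax 0.1244 [array([ 454.6, -242.3]), array([15.2, 56.4]), np.float64(88.5)]
```

>>> step_arm --pt "0 -0.5 0 0 0 0 8" --pt "0 -1 0 0 0 0 8" --pt "0 -1 0 0 0 0 8"

```text
clock: 15.05
tcp_pos: [0.4939, -0.2469, 0.0934]
orientation: [-0.03, -3.141, -0.001]
contact_force: [-0.1, 6.1, 0.8]
grip_width: 0.0147
gripper_force: 44.8
```

>>> step_arm --pt "0 -0.5 0 0 0 0 8" --pt "0 -1 0 0 0 0 8" --pt "0 -1 0 0 0 0 8"

```text
clock: 15.35
tcp_pos: [0.4939, -0.2479, 0.0934]
orientation: [0.03, 3.141, 0.001]
contact_force: [0.4, 6.5, 1.6]
grip_width: 0.0144
gripper_force: 44.8
```

Run:
```python
from h import *
todo(S0+.0955*SA+[-.0007,0,.0921],SA);f=tray('top')
```

```text
t 15.35 p [ 0.4939 -0.2479  0.0934] F [0.4 6.5 1.6] w 0.0144
row [-1.1 -0.3  1.3] [0.0009 0.     0.0014]
top 155 zmax 0.1239 [array([ 542.9, -245.9]), array([14.5, 46.8]), np.float64(88.2)]
top 423 zmax 0.1282 [array([499.3, -58.1]), array([ 16.3, 139.3]), np.float64(89.0)]
top 207 zmax 0.1242 [array([ 454.4, -244.3]), array([14.7, 56.1]), np.float64(88.7)]
```

>>> step_arm --pt "0 -0.5 0 0 0 0 8" --pt "0 -1 0 0 0 0 8" --pt "0 -1 0 0 0 0 8"

```text
clock: 15.7
tcp_pos: [0.4939, -0.2489, 0.0934]
orientation: [-0.03, -3.141, -0.001]
contact_force: [-0.5, 5.7, 1.4]
grip_width: 0.0143
gripper_force: 44.8
```

>>> step_arm --pt "0 -0.5 0 0 0 0 8" --pt "0 -1 0 0 0 0 8" --pt "0 -1 0 0 0 0 8"

```text
clock: 16.0
tcp_pos: [0.4939, -0.2503, 0.0933]
orientation: [0.03, 3.141, 0.0]
contact_force: [0.6, 5.4, 0.7]
grip_width: 0.0145
gripper_force: 44.8
```

Run:
```python
from h import *
todo(S0+.0955*SA+[-.0007,0,.0921],SA);f=tray('top')
```

```text
t 16.0 p [ 0.4939 -0.2503  0.0933] F [0.6 5.4 0.7] w 0.0145
row [-1.1  2.   1.2] [0.0003 0.0001 0.0013]
top 157 zmax 0.1241 [array([ 542.6, -248.5]), array([15.2, 46.2]), np.float64(89.6)]
top 413 zmax 0.1241 [array([498.5, -60.5]), array([ 16.1, 138.2]), np.float64(88.9)]
top 206 zmax 0.1237 [array([ 454.4, -246.4]), array([15.6, 56.2]), np.float64(88.9)]
```

The back end has dropped behind the lip: its rail top went from 0.128 to 0.124, level with the front. Next I press lightly against the board.

>>> step_arm --pt "0 -0.3 0 0 0 0 8" --pt "0 -0.6 0 0 0 0 8" --pt "0 -0.6 0 0 0 0 8"

```text
clock: 16.35
tcp_pos: [0.4938, -0.2507, 0.0933]
orientation: [-0.03, -3.141, -0.001]
contact_force: [0.6, 6.5, 0.3]
grip_width: 0.0148
gripper_force: 44.9
```

>>> step_arm --pt "0 -0.3 0 0 0 0 8" --pt "0 -0.6 0 0 0 0 8" --pt "0 -0.6 0 0 0 0 8"

```text
clock: 16.65
tcp_pos: [0.4938, -0.2507, 0.0933]
orientation: [-0.03, -3.141, -0.002]
contact_force: [0.2, 8.0, 2.8]
grip_width: 0.0146
gripper_force: 45.0
```

>>> step_arm --pt "0 -0.3 0 0 0 0 8" --pt "0 -0.6 0 0 0 0 8" --pt "0 -0.6 0 0 0 0 8" --pt "0 -0.6 0 0 0 0 8"

```text
clock: 17.05
tcp_pos: [0.4938, -0.2508, 0.0933]
orientation: [-0.029, -3.141, -0.003]
contact_force: [-0.3, 8.8, 3.9]
grip_width: 0.015
gripper_force: 45.1
```

>>> step_arm --pt "0 -0.3 0 0 0 0 8" --pt "0 -0.5 0 0 0 0 8" --pt "0 -0.5 0 0 0 0 8" --pt "0 -0.5 0 0 0 0 8"

```text
clock: 17.45
tcp_pos: [0.4938, -0.2508, 0.0933]
orientation: [-0.029, -3.141, -0.004]
contact_force: [-1.2, 9.6, 4.3]
grip_width: 0.0142
gripper_force: 45.2
```

>>> step_arm --pt "0 -0.4 0 0 0 0 8" --pt "0 -0.7 0 0 0 0 8" --pt "0 -0.7 0 0 0 0 8" --pt "0 -0.7 0 0 0 0 8" --pt "0 -0.7 0 0 0 0 8" --pt "0 -0.7 0 0 0 0 8"

```text
clock: 18.05
tcp_pos: [0.4938, -0.2508, 0.0933]
orientation: [-0.028, -3.14, -0.006]
contact_force: [-0.2, 11.9, 5.4]
grip_width: 0.0146
gripper_force: 45.3
```

>>> step_arm --pt "0 0.8 0 0 0 0 8" --pt "0 1.6 0 0 0 0 8" --pt "0 2.4 0 0 0 0 8" --pt "0 2.8 0 0 0 0 8" --pt "0 2.8 0 0 0 0 8" --grip_force 25

```text
clock: 18.55
tcp_pos: [0.4938, -0.2507, 0.0933]
orientation: [0.031, 3.141, 0.0]
contact_force: [0.8, 5.0, 0.5]
grip_width: 0.0147
gripper_force: 44.8
```

Run:
```python
from h import *
todo([.4938,-.2505,.0933],SA);f=tray('top')
```

```text
t 18.55 p [ 0.4938 -0.2507  0.0933] F [0.8 5.  0.5] w 0.0147
row [0.  0.2 0. ] [0.0001 0.0001 0.0009]
top 153 zmax 0.1245 [array([ 542.6, -248.8]), array([14.4, 45.4]), np.float64(88.1)]
top 414 zmax 0.1241 [array([498.7, -60.5]), array([ 16. , 137.7]), np.float64(89.1)]
top 204 zmax 0.124 [array([ 453.8, -247.2]), array([15.5, 55.1]), np.float64(88.6)]
```

>>> step_arm --pt "0 0.8 0 0 0 0 8" --pt "0 0.8 0 0 0 0 15" --pt "0 0.8 0 0 0 0 20" --pt "0 0.8 0 0 0 0 28" --pt "0 0.8 0 0 0 0 34" --pt "0 0.8 0 0 0 0 40" --pt "0 0.8 0 0 0 0 40"

```text
clock: 19.3
tcp_pos: [0.4937, -0.2503, 0.0933]
orientation: [0.031, 3.141, -0.0]
contact_force: [-0.4, -0.1, -0.3]
grip_width: 0.0398
gripper_force: 0.0
```

>>> step_arm --pt "0 0 -5 0 0 0 40" --pt "0 0 -15 0 0 0 40" --pt "0 0 -30 0 0 0 40" --pt "0 0 -50 0 0 0 40" --pt "0 0 -75 0 0 0 40" --pt "0 0 -100 0 0 0 40" --pt "0 0 -120 0 0 0 40" --pt "0 0 -120 0 0 0 40"

```text
clock: 20.1
tcp_pos: [0.4955, -0.2511, 0.2171]
orientation: [0.031, 3.135, -0.003]
contact_force: [0.2, -1.1, -0.3]
grip_width: 0.04
gripper_force: 0.0
```

Run:
```python
from h import *
f=gaps();cv2.imwrite('pics/w5.png',f['image'][...,::-1]);tray();tray('top')
todo([.4938,-.2507,.21],SA)
```

```text
railN few
railF few
trayN x@y0 0.4296 slope 0.0258 8
trayF x@y0 0.5680 slope 0.0176 6
wrist 2908 zmax 0.1238 [array([ 493.7, -251.4]), array([ 16. , 139.6]), np.float64(88.8)]
wrist 3731 zmax 0.1237 [array([497.6, -64.4]), array([ 16.8, 138.7]), np.float64(89.1)]
top 479 zmax 0.1241 [array([ 495.9, -248.4]), array([ 16.1, 139.6]), np.float64(89.0)]
top 428 zmax 0.1244 [array([498.7, -60.9]), array([ 16.1, 137.7]), np.float64(88.4)]
t 20.25 p [ 0.4934 -0.2498  0.213 ] F [-0.3 -0.3 -0.3] w 0.04
row [-0.5 -0.9  3. ] [ 0.0003 -0.0004  0.0008]
```

View pics/w5.png

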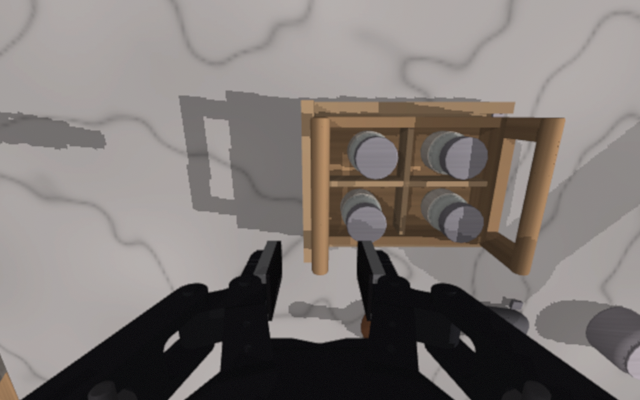

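The tray lies flat in the stand, with its rails at columns 320 and 540 and both tops at 0.124. The four jars are upright and the gripper is clear.

```bash
python3 -c "
from bench import r
print(r.hand_in())"
```

```text
the job is handed in; nothing more can be done
None
```

The tray is flat on the stand behind the lip, was pressed against the back board (wrist force up to about 12 N) and released, with all four jars upright; I handed the job in at about 20 s, and the hand-in gave no verdict.

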